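# Wind back the clay extruder until the plunger breaks free, then lock it

### The job

Wind the plunger of the bench clay extruder back: take the wooden knob of its crank, without crushing or wrenching it, and turn clockwise (seen from above) against the pull of the clay until the resistance suddenly drops away. Stop there, within a quarter of a turn, so that the plunger is not dragged into the wiper; then push the lock lever on the rack guide all the way over, away from the robot, and let go. Leave the paint bottles and the clay figure standing where they are.

Things in the scene. Friction and masses are not known exactly. Their poses are not given: they have to be found in the camera images.
- extruder: Bench clay extruder, fixed to the table. Origin on the table under the crank's axis; z up, x away from the robot, y along the barrel. Base plate 150 x 500 x 12 mm (y -200 to 300). Grey gear case 90 x 90 mm at the origin, top 122 mm high. Aluminium barrel, 84 mm thick, to y = 300, flange 104 mm. Rack guide 60 x 50 mm, 100 mm high, at y = -185; through it the steel rack bar winds out to -y, 60 mm a turn.
- crank: Crank hub on the gear case. Origin on its vertical axis, 130 mm above the table. Flat steel arm, top at 144 mm. Clockwise from above winds the plunger back; the other way it soon stops. The arm starts in any direction; the plunger breaks free after 0.6 to 2.2 turns, which cannot be seen, only felt: turning takes about 6 to 11 N at the knob before, 1 to 2 N after. It stays where it is left.
- knob (a point): Middle of the crank's upright round wooden knob, on its axis, 170 mm above the table. The knob is 22 mm in diameter, 50 mm tall (145 to 195 mm above the table), spins freely on its own pin, and goes round at 60 mm from the crank's axis. A grip of 20 to 35 N a finger is plenty: the fingers' forces on the crank, squeeze and push added up, must stay below 100 N.
- plug: The clay left in the barrel, gripping the plunger head; hidden in the barrel and fixed. Nothing presses on it any more once the plunger has broken free; turning the crank back would press the plunger on it again. Origin: a fixed point of the barrel, which says nothing of where the plunger is.
- wiper: Rubber wiper lip, hidden in the barrel and fixed: the plunger runs into it if the crank is turned on by 0.5 turn after the plunger broke free. Origin: its middle, which says nothing of where the plunger is.
- lock (a joint): Angle of the lock lever: 0 as it starts, leaning towards the robot (the extruder's -x); 1.0 rad when pushed all the way over to the extruder's +x. It has a little friction and stays where it is left.
- lock_tip (a point): Centre of the 26 mm steel ball at the tip of the lock lever, which stands on the rack guide (extruder y = -185). The lever is 60 mm long and turns about an axis parallel to the extruder's y, 122 mm above the table at the extruder's x = 0. It starts leaning towards the robot, ball 29 mm to -x of that axis and 175 mm high; pushed over, the ball ends 29 mm to +x. Pushing takes 1 to 2 N.
- paint_a: Paint bottle with a white cap, 40 mm in diameter, 90 mm tall, loose behind the extruder. Origin at the centre of its underside.
- paint_b: Another such paint bottle, 40 mm in diameter, 90 mm tall. Origin at the centre of its underside.
- figure: Fired clay figure, 72 mm wide at the foot, 108 mm tall, loose behind the extruder. Origin at the centre of its underside.

How it is judged:
On the way, in this order (a step that is already met when the one before it is completed fails the run):
1. the plunger has broken free from the clay (contact force between plug and anything else below 15 N), for 0.2 s.
2. the lock lever has been pushed over (value of joint lock above 0.88 rad), for 0.2 s.
At the end, for the whole second after the job is handed in: the plunger is free of the clay (it presses on the plug with less than 15 N; while stuck it is 40 N or more), the crank is at rest, and the lock lever stands at more than 0.88 of its 1.0 rad, at rest; bottles and figure within 30 mm of where they were (contact force between plug and anything else below 15 N and value of joint lock above 0.88 rad and velocity of joint lock below 0.05 rad/s and angular speed of crank below 0.1 rad/s and distance of each of paint_a, paint_b, figure from where it was at the start of the episode below 0.03 m); the robot touches nothing.
It fails at once if the plunger is dragged into the wiper (0.5 turn past breaking free) (contact force between wiper and anything else above 0.3 N).
It fails at once if a paint bottle or the clay figure is moved by more than 30 mm, or knocked over (distance of any of paint_a, paint_b, figure from where it was at the start of the episode above 0.03 m or angle between any of paint_a, paint_b, figure's own z axis and vertical above 0.5 rad).
It fails at once if the crank is crushed or wrenched (squeeze and push together over 100 N) (contact force between anything else and crank above 100 N).
It also fails if it takes over 70 s, if anything falls off the work surface, if the arm or the gripper's body presses on something with over 40 N, if the wrist force passes 120 N, or if a joint passes its speed limit or range.

### The arm

A 7-joint arm with a two-finger parallel gripper is mounted at the origin on the work surface. World frame = base frame: x ahead of the robot, y to its left, z up, the work surface at z = 0. Lengths are in m, angles in rad, forces in N, time in s.
With the tool pointing down it reaches from about 0.425 to 0.8 m from the base axis. Payload 8.3 kg.
Tool frame: the origin (TCP) lies midway between the tips of the shut fingers; the grasp point (between the pads) lies 19 mm behind it; z points along the fingers, y is the line along which they close (so a half turn about z gives the same grasp; the last joint's range is limited). The gripper opens to 85 mm and grips with 20 to 120 N. Pads are 22 mm wide; open, the fingers measure 114 mm over their backs; the gripper's body (76 mm by 85 mm) begins 54 mm behind the grasp point. The pads swing forward as they close: fully open they stand 13 mm farther back than shut.
Start: joints at [1.098, 0.383, 0.016, 1.37, -0.006, 1.388, -0.046], TCP at [0.249, -0.573, 0.231] pointing down, gripper open.
Joint ranges: [-2.95, 2.95], [-0.25, 2.06], [-1.52, 1.56], [0.18, 2.33], [-1.44, 4.58], [0.02, 2.06], [-3.01, 3.01]. Speed limits (rad/s): [2.39, 2.39, 3.01, 3.01, 3.14, 3.14, 3.14].

### API

Orientations are given as a rotation vector (axis times angle).
In Python, from workcell import r gives the robot as it stands. The module is installed in compiled form; this text tells all that it offers.
- The arm moves only by the tool send_rows, never from a script. Its argument "commands" is a list of rows, each an object with "translation": the shift along the world's x, y, z in mm, a list of three; "rot": the turn, a rotation vector about the world's x, y, z in rad, a list of three. In form: [{"translation": [dx, dy, dz], "rot": [rx, ry, rz]}, ...]. A call has 1 to 10 rows; each row is the pose to reach, as a shift and turn from the pose commanded when the call began; what a row does not reach only later rows make up. A row lasts 1/12 s, in which the tool goes at most 41.7 mm and 7.16 degrees, less where a joint would pass 70% of its speed; a pose out of reach is approached as far as the arm can. A call with a gripper value outside its range is refused whole. "claw" is the opening in per cent of the stroke, from 0 (shut) to 100 (fully open), set as the call begins (left out, the last holds). The fingers move at their own pace and stop on an object; "grip_force" is the grip in N (left out, the last holds). Time passes only in rows, so rows that repeat a pose let the fingers close. It gives the time, the measured TCP pose, the force, the opening and the grip force at its end, in the units of the state.
- r.state(): the state, without advancing time (a new reading comes with each control period).
- r.snapshot(name): name is "side" or "top"; returns the picture (420x560x3 uint8, red, green, blue); there is no depth.
- r.calibration(name): a dict with "mtx" (3x3 intrinsics, pixels), "D" ([k1, k2, p1, p2, k3] as OpenCV has them; the pictures are not rectified), "extrinsics" (4x4, takes a point from camera to world coordinates). Camera axes: x right, y down, z forward; pixel columns grow to the right and rows downward; lengths in m; the calibration is good to about 2 mm. A picture is of the moment at which its call begins. calibration takes no time and is no camera call.
- r.finish_job(): hands the job in; it is judged then, once.
Trained networks look in the newest picture that a camera, given by its name, has taken for a name from the list of things; names that differ only in an ending like _2 or _b are one class to them, and where a whole thing is asked for, a point or a joint stands for the part that bears it (a point fixed in the world has none). Each returns a list of dicts, best first, with "p" (0 to 1); they miss things now and then, are a little off and sometimes report something else, mostly with a low value. They report only what shows in the picture. A call takes as long as a camera call.
- r.recognise(label, camera): "at" ([row, column] in pixels, amid what is visible of it).
- r.regions_of(label, camera): "region" (420x560 bool, what is visible of it) and "at" ([row, column] in pixels, amid what is visible of it).
- r.tip_of(label, camera): "at" ([row, column] in pixels: a listed point, or the origin of a listed thing).
The state is a dict: "time_s": time; "joints": joint angles; "qd": joint speeds; "tau": joint torques, N m; "position": TCP position; "tcp_rot": TCP orientation; "contact_force": force on the tool from outside, world axes, zero at the start; "torque": the same for the moment, N m; "width": finger opening in m; "gripper_force": force on a finger pad.
Only numpy, scipy, OpenCV 4.12 (cv2) and the standard library are available. Lean on these libraries where they do the work, as an engineer would, in place of code of your own. Each camera call takes 0.05 s, during which the arm holds its last target. There are 200 camera calls.

## Working session

There is one attempt and no reset: what is moved stays moved. The work goes in short steps, Python scripts to look and compute and a tool call to move; the robot and the scene stay as the last step left them, time stands still between calls to the robot, and variables do not carry over. Pictures are saved under pics/ and viewed, at most 10 in all, crops included, and the job is handed in when it is done.

Besides the shell and the picture viewer there is one more tool, called after "Emit:" by a JSON object that holds its "api" and its "payload", one argument or row to a line. send_rows: Moves the arm, as the interface text tells. Its arguments: {"type":"object","properties":{"commands":{"type":"array"},"claw":{"type":"number"},"grip_force":{"type":"number"}},"required":["commands"]}

```bash
mkdir -p pics; cat > h.py <<'E'
import numpy as np, cv2
from workcell import r
def ray(cam,at):
    c=r.calibration(cam);K=np.array(c["mtx"]);D=np.array(c["D"]);T=np.array(c["extrinsics"])
    p=cv2.undistortPoints(np.array([[[at[1],at[0]]]],float),K,D)[0,0]
    return T[:3,3],T[:3,:3]@np.array([p[0],p[1],1])
def onz(cam,at,z):
    o,d=ray(cam,at);return o+d*(z-o[2])/d[2]
def tri(a1,a2):
    o,d=ray("side",a1);p,e=ray("top",a2)
    t=np.linalg.lstsq(np.c_[d,-e],p-o,rcond=None)[0]
    a,b=o+d*t[0],p+e*t[1];return (a+b)/2,np.linalg.norm(a-b)
def save(cam,n):
    im=r.snapshot(cam);cv2.imwrite(f"pics/{n}.png",im[:,:,::-1]);return im
E
python3 - <<'E'
from h import *
np.set_printoptions(precision=4,suppress=True)
a=save("side","s0");b=save("top","t0")
for n,z in [("extruder",0),("crank",.13),("knob",.17),("lock_tip",.175),("paint_a",0),("figure",0)]:
    for c in ("side","top"):
        for x in r.tip_of(n,c)[:3]: print(n,c,np.round(x["at"]),round(x["p"],2),onz(c,x["at"],z))
s=r.state();print(s)
E
```

```text
extruder side [257. 340.] 0.74 [0.5173 0.0245 0.    ]
extruder top [266. 311.] 0.76 [0.5205 0.0291 0.    ]
crank side [212. 341.] 0.81 [0.5245 0.0269 0.13  ]
crank top [264. 316.] 0.7 [0.5202 0.0284 0.13  ]
knob side [218. 356.] 0.81 [0.4779 0.0633 0.17  ]
knob top [291. 295.] 0.75 [0.4737 0.0662 0.17  ]
knob top [265. 314.] 0.46 [0.5178 0.0341 0.17  ]
lock_tip side [142. 384.] 0.59 [ 0.5291 -0.1636  0.175 ]
lock_tip top [262. 427.] 0.53 [ 0.5267 -0.1586  0.175 ]
paint_a side [231. 255.] 0.74 [0.7093 0.0627 0.    ]
paint_a side [204. 269.] 0.67 [ 0.7326 -0.0245  0.    ]
paint_a top [169. 339.] 0.79 [ 0.7232 -0.0281  0.    ]
paint_a top [180. 297.] 0.6 [0.699  0.0596 0.    ]
figure side [299. 218.] 0.88 [0.6634 0.2487 0.    ]
figure top [196. 204.] 0.59 [0.6588 0.2532 0.    ]
{'time_s': 0.7, 'joints': array([ 1.0981,  0.3834,  0.0164,  1.3701, -0.0063,  1.3882, -0.0465]), 'qd': array([-0.0002,  0.0011,  0.0005, -0.0015, -0.001 , -0.0013,  0.0001]), 'tau': array([ -0.0007, -62.7166,   0.8422, -37.2019,   0.0167,   0.0024,
         0.    ]), 'position': array([ 0.2491, -0.5732,  0.2313]), 'tcp_rot': array([-3.0758, -0.6392, -0.0001]), 'contact_force': array([-0.1865, -0.413 ,  0.3606]), 'torque': array([-0.0285,  0.0149, -0.0291]), 'gripper_force': 0.0, 'width': 0.08535732808607661}
```

View pics/s0.png

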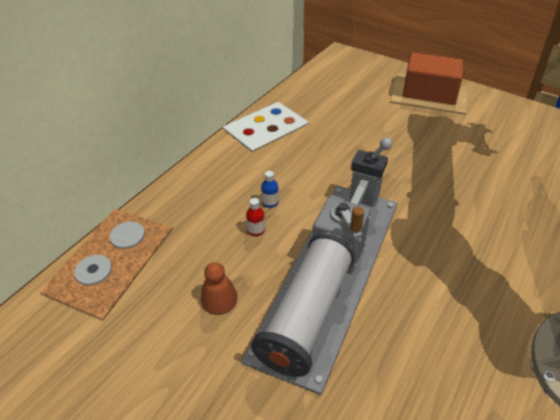

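View pics/t0.png

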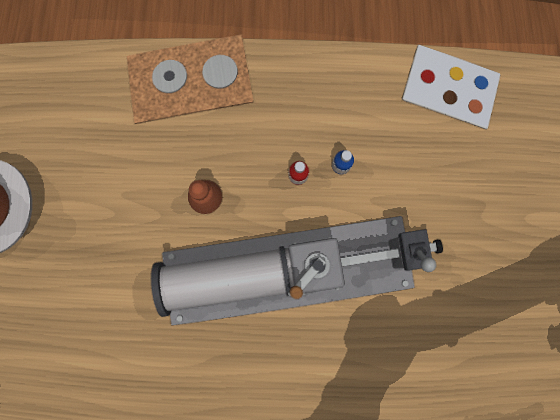

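```bash
python3 - <<'E'
from h import *
np.set_printoptions(precision=4,suppress=True)
for n in ("side","top"): r.snapshot(n)
for n in ("extruder","crank","knob","lock_tip"):
    a=r.tip_of(n,"side")[0]["at"];b=r.tip_of(n,"top")[0]["at"];print(n,tri(a,b))
for at in [(324,170),(289,414),(251,163),(217,403)]: print(onz("top",at,.012))
# ball by pixel
print("ball",tri((144,387),(265,429)), onz("top",(265,429),.175))
E
```

```text
extruder (array([0.5172, 0.0292, 0.0001]), np.float64(0.0031624471100868477))Traceback (most recent call last):
  File "<stdin>", line 5, in <module>
IndexError: list index out of range
```

```bash
python3 - <<'E'
from h import *
np.set_printoptions(precision=4,suppress=True)
print("crank",tri((212,341),(264,316)))
print("knob",tri((218,356),(291,295)),tri((218,357),(292,296)))
for at in [(324,170),(289,414),(251,163),(217,403)]: print(onz("top",at,.012))
print("ball",tri((144,387),(265,429)), onz("top",(265,429),.175))
E
```

```text
crank (array([0.5221, 0.0288, 0.1324]), np.float64(0.0023006710434513174))
knob (array([0.475 , 0.0663, 0.1743]), np.float64(0.001832909646310623)) (array([0.4736, 0.0646, 0.1737]), np.float64(0.0022862807081023553))
[0.3956 0.3107 0.012 ]
[ 0.4764 -0.182   0.012 ]
[0.5424 0.3312 0.012 ]
[ 0.6236 -0.1596  0.012 ]
ball (array([ 0.522 , -0.163 ,  0.1726]), np.float64(0.0010245576636969595)) [ 0.5215 -0.1625  0.175 ]
```

Emit:
{"api": "send_rows", "payload": {
  "commands": [
    {"translation": [10, 35, 5], "rot": [0, 0, 0]},
    {"translation": [25, 75, 15], "rot": [0, 0, 0]},
    {"translation": [40, 115, 20], "rot": [0, 0, 0]},
    {"translation": [53, 150, 20], "rot": [0, 0, 0]},
    {"translation": [67, 190, 20], "rot": [0, 0, 0]},
    {"translation": [80, 225, 20], "rot": [0, 0, 0]},
    {"translation": [93, 263, 20], "rot": [0, 0, 0]},
    {"translation": [107, 300, 20], "rot": [0, 0, 0]},
    {"translation": [120, 338, 20], "rot": [0, 0, 0]},
    {"translation": [133, 375, 20], "rot": [0, 0, 0]}
  ],
  "claw": 65,
  "grip_force": 28
}}

```text
time_s: 1.78
position: [0.3823, -0.1962, 0.2516]
tcp_rot: [3.075, 0.639, 0.001]
contact_force: [0.5, 0.0, 0.8]
width: 0.0555
gripper_force: 0.0
```

Emit:
{"api": "send_rows", "payload": {
  "commands": [
    {"translation": [13, 38, 0], "rot": [0, 0, 0]},
    {"translation": [26, 76, 0], "rot": [0, 0, 0]},
    {"translation": [40, 114, 0], "rot": [0, 0, 0]},
    {"translation": [53, 152, 0], "rot": [0, 0, 0]},
    {"translation": [66, 190, 0], "rot": [0, 0, 0]},
    {"translation": [80, 228, 0], "rot": [0, 0, 0]},
    {"translation": [92, 262, 0], "rot": [0, 0, 0]},
    {"translation": [92, 262, 0], "rot": [0, 0, 0]},
    {"translation": [92, 262, 0], "rot": [0, 0, 0]}
  ]
}}

```text
time_s: 2.53
position: [0.4741, 0.0664, 0.2513]
tcp_rot: [-3.073, -0.647, -0.0]
contact_force: [-0.5, -0.0, 0.1]
width: 0.0554
gripper_force: 0.0
```

```bash
python3 - <<'E'
from h import *
save("side","s1");im=save("top","t1")
s=r.state();print(s["position"],s["joints"],s["contact_force"])
for c in ("side","top"):
    for x in r.tip_of("knob",c)[:2]: print(c,x["at"],x["p"],onz(c,x["at"],.17))
a=cv2.imread("pics/s1.png")[140:290,260:430];b=cv2.imread("pics/t1.png")[190:340,220:390]
cv2.imwrite("pics/c1.png",cv2.resize(np.hstack([a,b]),None,fx=2.3,fy=2.3))
E
```

```text
[0.473948   0.06311592 0.25115335] [ 0.38116447  0.09335176 -0.61623448  1.7005069   0.05532446  1.36554245
 -1.40576471] [-0.31544048  0.42981476  0.23972067]
side [220.4, 358.7] 0.85 [0.47068612 0.06540762 0.17      ]
```

View pics/c1.png

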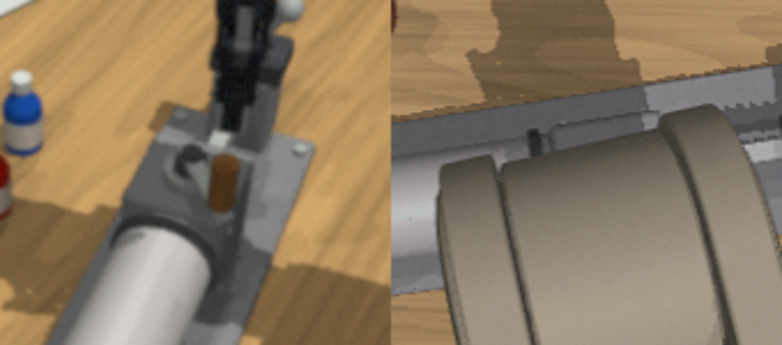

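The crop shows the brown knob (side picture about row 220, column 358) upright beneath the open fingers. The top view is blocked by the arm. I'm going down.

Emit:
{"api": "send_rows", "payload": {
  "commands": [
    {"translation": [-0.5, 2.5, -25], "rot": [0, 0, 0]},
    {"translation": [-0.5, 2.5, -45], "rot": [0, 0, 0]},
    {"translation": [-0.5, 2.5, -60], "rot": [0, 0, 0]},
    {"translation": [-0.5, 2.5, -75], "rot": [0, 0, 0]},
    {"translation": [-0.5, 2.5, -88], "rot": [0, 0, 0]},
    {"translation": [-0.5, 2.5, -94], "rot": [0, 0, 0]},
    {"translation": [-0.5, 2.5, -94], "rot": [0, 0, 0]}
  ]
}}

```text
time_s: 3.32
position: [0.4727, 0.065, 0.1561]
tcp_rot: [-3.076, -0.636, 0.004]
contact_force: [-0.6, -0.1, -0.7]
width: 0.0556
gripper_force: 0.0
```

Emit:
{"api": "send_rows", "payload": {
  "commands": [
    {"translation": [0, 0, 0], "rot": [0, 0, 0]},
    {"translation": [0, 0, 0], "rot": [0, 0, 0]},
    {"translation": [0, 0, 0], "rot": [0, 0, 0]},
    {"translation": [0, 0, 0], "rot": [0, 0, 0]},
    {"translation": [0, 0, 0], "rot": [0, 0, 0]},
    {"translation": [0, 0, 0], "rot": [0, 0, 0]},
    {"translation": [0, 0, 0], "rot": [0, 0, 0]},
    {"translation": [0, 0, 0], "rot": [0, 0, 0]}
  ],
  "claw": 0,
  "grip_force": 28
}}

```text
time_s: 3.98
position: [0.4744, 0.0655, 0.158]
tcp_rot: [3.075, 0.638, 0.003]
contact_force: [1.2, -5.6, 4.4]
width: 0.0211
gripper_force: 28.0
```

```bash
python3 - <<'E'
import numpy as np,json
for s in range(140,-220,-60):
    f=lambda a:60*np.array([np.cos(np.radians(a)),np.sin(np.radians(a))])
    print(s,json.dumps([{"translation":[*np.round(f(s-6*k)-f(s),1)+0.,0],"rot":[0,0,0]} for k in range(1,11)]))
E
```

```text
140 [{"translation": [4.3, 4.6, 0], "rot": [0, 0, 0]}, {"translation": [9.0, 8.7, 0], "rot": [0, 0, 0]}, {"translation": [14.2, 12.3, 0], "rot": [0, 0, 0]}, {"translation": [19.7, 15.4, 0], "rot": [0, 0, 0]}, {"translation": [25.4, 17.8, 0], "rot": [0, 0, 0]}, {"translation": [31.4, 19.7, 0], "rot": [0, 0, 0]}, {"translation": [37.6, 20.8, 0], "rot": [0, 0, 0]}, {"translation": [43.9, 21.4, 0], "rot": [0, 0, 0]}, {"translation": [50.1, 21.3, 0], "rot": [0, 0, 0]}, {"translation": [56.4, 20.5, 0], "rot": [0, 0, 0]}]
80 [{"translation": [6.1, -1.4, 0], "rot": [0, 0, 0]}, {"translation": [12.1, -3.5, 0], "rot": [0, 0, 0]}, {"translation": [17.7, -6.1, 0], "rot": [0, 0, 0]}, {"translation": [23.1, -9.3, 0], "rot": [0, 0, 0]}, {"translation": [28.1, -13.1, 0], "rot": [0, 0, 0]}, {"translation": [32.7, -17.4, 0], "rot": [0, 0, 0]}, {"translation": [36.9, -22.1, 0], "rot": [0, 0, 0]}, {"translation": [40.5, -27.3, 0], "rot": [0, 0, 0]}, {"translation": [43.5, -32.8, 0], "rot": [0, 0, 0]}, {"translation": [46.0, -38.6, 0], "rot": [0, 0, 0]}]
20 [{"translation": [1.8, -6.0, 0], "rot": [0, 0, 
[... 1371 characters left out ...]
 "rot": [0, 0, 0]}, {"translation": [-40.5, 27.3, 0], "rot": [0, 0, 0]}, {"translation": [-43.5, 32.8, 0], "rot": [0, 0, 0]}, {"translation": [-46.0, 38.6, 0], "rot": [0, 0, 0]}]
-160 [{"translation": [-1.8, 6.0, 0], "rot": [0, 0, 0]}, {"translation": [-3.0, 12.2, 0], "rot": [0, 0, 0]}, {"translation": [-3.6, 18.4, 0], "rot": [0, 0, 0]}, {"translation": [-3.5, 24.7, 0], "rot": [0, 0, 0]}, {"translation": [-2.7, 30.9, 0], "rot": [0, 0, 0]}, {"translation": [-1.3, 37.1, 0], "rot": [0, 0, 0]}, {"translation": [0.8, 43.0, 0], "rot": [0, 0, 0]}, {"translation": [3.4, 48.7, 0], "rot": [0, 0, 0]}, {"translation": [6.6, 54.1, 0], "rot": [0, 0, 0]}, {"translation": [10.4, 59.1, 0], "rot": [0, 0, 0]}]
```

Emit:
{"api": "send_rows", "payload": {
  "commands": [
    {"translation": [4.3, 4.6, 0], "rot": [0, 0, 0]},
    {"translation": [9.0, 8.7, 0], "rot": [0, 0, 0]},
    {"translation": [14.2, 12.3, 0], "rot": [0, 0, 0]},
    {"translation": [19.7, 15.4, 0], "rot": [0, 0, 0]}
  ]
}}

```text
time_s: 4.32
position: [0.4928, 0.0803, 0.1576]
tcp_rot: [3.074, 0.637, -0.003]
contact_force: [-4.0, -7.3, 8.2]
width: 0.0209
gripper_force: 29.0
```

Emit:
{"api": "send_rows", "payload": {
  "commands": [
    {"translation": [5.7, 2.4, 0], "rot": [0, 0, 0]},
    {"translation": [11.7, 4.3, 0], "rot": [0, 0, 0]},
    {"translation": [17.9, 5.4, 0], "rot": [0, 0, 0]},
    {"translation": [24.2, 6.0, 0], "rot": [0, 0, 0]},
    {"translation": [30.4, 5.9, 0], "rot": [0, 0, 0]},
    {"translation": [36.7, 5.1, 0], "rot": [0, 0, 0]}
  ]
}}

```text
time_s: 4.82
position: [0.5286, 0.0866, 0.1574]
tcp_rot: [3.075, 0.64, -0.005]
contact_force: [-8.2, -4.5, 9.2]
width: 0.021
gripper_force: 28.2
```

Emit:
{"api": "send_rows", "payload": {
  "commands": [
    {"translation": [6.1, -1.4, 0], "rot": [0, 0, 0]},
    {"translation": [12.1, -3.5, 0], "rot": [0, 0, 0]},
    {"translation": [17.7, -6.1, 0], "rot": [0, 0, 0]},
    {"translation": [23.1, -9.3, 0], "rot": [0, 0, 0]},
    {"translation": [28.1, -13.1, 0], "rot": [0, 0, 0]},
    {"translation": [32.7, -17.4, 0], "rot": [0, 0, 0]},
    {"translation": [36.9, -22.1, 0], "rot": [0, 0, 0]},
    {"translation": [40.5, -27.3, 0], "rot": [0, 0, 0]},
    {"translation": [43.5, -32.8, 0], "rot": [0, 0, 0]},
    {"translation": [46.0, -38.6, 0], "rot": [0, 0, 0]}
  ]
}}

```text
time_s: 5.65
position: [0.5753, 0.0523, 0.158]
tcp_rot: [-3.07, -0.645, -0.0]
contact_force: [-3.3, 7.5, 6.2]
width: 0.0213
gripper_force: 27.1
```

Emit:
{"api": "send_rows", "payload": {
  "commands": [
    {"translation": [1.8, -6.0, 0], "rot": [0, 0, 0]},
    {"translation": [3.0, -12.2, 0], "rot": [0, 0, 0]},
    {"translation": [3.6, -18.4, 0], "rot": [0, 0, 0]},
    {"translation": [3.5, -24.7, 0], "rot": [0, 0, 0]},
    {"translation": [2.7, -30.9, 0], "rot": [0, 0, 0]},
    {"translation": [1.3, -37.1, 0], "rot": [0, 0, 0]},
    {"translation": [-0.8, -43.0, 0], "rot": [0, 0, 0]},
    {"translation": [-3.4, -48.7, 0], "rot": [0, 0, 0]},
    {"translation": [-6.6, -54.1, 0], "rot": [0, 0, 0]},
    {"translation": [-10.4, -59.1, 0], "rot": [0, 0, 0]}
  ]
}}

```text
time_s: 6.48
position: [0.5688, -0.0089, 0.1592]
tcp_rot: [-3.074, -0.642, -0.013]
contact_force: [10.8, 1.8, 1.3]
width: 0.0209
gripper_force: 27.3
```

Emit:
{"api": "send_rows", "payload": {
  "commands": [
    {"translation": [-4.0, -4.9, 0], "rot": [0, 0, 0]},
    {"translation": [-8.5, -9.2, 0], "rot": [0, 0, 0]},
    {"translation": [-13.5, -13.0, 0], "rot": [0, 0, 0]},
    {"translation": [-19.0, -16.1, 0], "rot": [0, 0, 0]},
    {"translation": [-24.7, -18.5, 0], "rot": [0, 0, 0]},
    {"translation": [-30.7, -20.4, 0], "rot": [0, 0, 0]},
    {"translation": [-36.9, -21.5, 0], "rot": [0, 0, 0]},
    {"translation": [-43.2, -22.1, 0], "rot": [0, 0, 0]},
    {"translation": [-49.4, -22.0, 0], "rot": [0, 0, 0]},
    {"translation": [-55.7, -21.2, 0], "rot": [0, 0, 0]}
  ]
}}

```text
time_s: 7.32
position: [0.5122, -0.033, 0.1589]
tcp_rot: [3.074, 0.637, 0.009]
contact_force: [5.9, -5.3, 3.3]
width: 0.0208
gripper_force: 27.6
```

Emit:
{"api": "send_rows", "payload": {
  "commands": [
    {"translation": [-6.1, 1.4, 0], "rot": [0, 0, 0]},
    {"translation": [-12.1, 3.5, 0], "rot": [0, 0, 0]},
    {"translation": [-17.7, 6.1, 0], "rot": [0, 0, 0]},
    {"translation": [-23.1, 9.3, 0], "rot": [0, 0, 0]},
    {"translation": [-28.1, 13.1, 0], "rot": [0, 0, 0]},
    {"translation": [-32.7, 17.4, 0], "rot": [0, 0, 0]},
    {"translation": [-36.9, 22.1, 0], "rot": [0, 0, 0]},
    {"translation": [-40.5, 27.3, 0], "rot": [0, 0, 0]},
    {"translation": [-43.5, 32.8, 0], "rot": [0, 0, 0]},
    {"translation": [-46.0, 38.6, 0], "rot": [0, 0, 0]}
  ]
}}

```text
time_s: 8.15
position: [0.4645, 0.0048, 0.1583]
tcp_rot: [3.074, 0.636, 0.003]
contact_force: [-0.4, -8.5, 6.5]
width: 0.021
gripper_force: 28.3
```

Emit:
{"api": "send_rows", "payload": {
  "commands": [
    {"translation": [-1.8, 6.0, 0], "rot": [0, 0, 0]},
    {"translation": [-3.0, 12.2, 0], "rot": [0, 0, 0]},
    {"translation": [-3.6, 18.4, 0], "rot": [0, 0, 0]},
    {"translation": [-3.5, 24.7, 0], "rot": [0, 0, 0]},
    {"translation": [-2.7, 30.9, 0], "rot": [0, 0, 0]},
    {"translation": [-1.3, 37.1, 0], "rot": [0, 0, 0]},
    {"translation": [0.8, 43.0, 0], "rot": [0, 0, 0]},
    {"translation": [3.4, 48.7, 0], "rot": [0, 0, 0]},
    {"translation": [6.6, 54.1, 0], "rot": [0, 0, 0]},
    {"translation": [10.4, 59.1, 0], "rot": [0, 0, 0]}
  ]
}}

```text
time_s: 8.98
position: [0.4741, 0.0647, 0.1579]
tcp_rot: [3.074, 0.638, -0.001]
contact_force: [-4.6, -6.8, 9.1]
width: 0.0213
gripper_force: 29.0
```

Emit:
{"api": "send_rows", "payload": {
  "commands": [
    {"translation": [4.3, 4.6, 0], "rot": [0, 0, 0]},
    {"translation": [9.0, 8.7, 0], "rot": [0, 0, 0]},
    {"translation": [14.2, 12.3, 0], "rot": [0, 0, 0]},
    {"translation": [19.7, 15.4, 0], "rot": [0, 0, 0]},
    {"translation": [25.4, 17.8, 0], "rot": [0, 0, 0]},
    {"translation": [31.4, 19.7, 0], "rot": [0, 0, 0]},
    {"translation": [37.6, 20.8, 0], "rot": [0, 0, 0]},
    {"translation": [43.9, 21.4, 0], "rot": [0, 0, 0]},
    {"translation": [50.1, 21.3, 0], "rot": [0, 0, 0]},
    {"translation": [56.4, 20.5, 0], "rot": [0, 0, 0]}
  ]
}}

```text
time_s: 9.82
position: [0.5293, 0.0865, 0.1575]
tcp_rot: [-3.076, -0.641, 0.005]
contact_force: [-8.1, -3.3, 8.0]
width: 0.0209
gripper_force: 28.6
```

Still 7.4 N, so the plunger is stuck.

Emit:
{"api": "send_rows", "payload": {
  "commands": [
    {"translation": [6.1, -1.4, 0], "rot": [0, 0, 0]},
    {"translation": [12.1, -3.5, 0], "rot": [0, 0, 0]},
    {"translation": [17.7, -6.1, 0], "rot": [0, 0, 0]},
    {"translation": [23.1, -9.3, 0], "rot": [0, 0, 0]},
    {"translation": [28.1, -13.1, 0], "rot": [0, 0, 0]},
    {"translation": [32.7, -17.4, 0], "rot": [0, 0, 0]},
    {"translation": [36.9, -22.1, 0], "rot": [0, 0, 0]},
    {"translation": [40.5, -27.3, 0], "rot": [0, 0, 0]},
    {"translation": [43.5, -32.8, 0], "rot": [0, 0, 0]},
    {"translation": [46.0, -38.6, 0], "rot": [0, 0, 0]}
  ]
}}

```text
time_s: 10.65
position: [0.5758, 0.0514, 0.1579]
tcp_rot: [-3.07, -0.644, 0.0]
contact_force: [-4.2, 6.6, 7.0]
width: 0.0208
gripper_force: 27.9
```

Emit:
{"api": "send_rows", "payload": {
  "commands": [
    {"translation": [1.8, -6.0, 0], "rot": [0, 0, 0]},
    {"translation": [3.0, -12.2, 0], "rot": [0, 0, 0]},
    {"translation": [3.6, -18.4, 0], "rot": [0, 0, 0]},
    {"translation": [3.5, -24.7, 0], "rot": [0, 0, 0]},
    {"translation": [2.7, -30.9, 0], "rot": [0, 0, 0]},
    {"translation": [1.3, -37.1, 0], "rot": [0, 0, 0]},
    {"translation": [-0.8, -43.0, 0], "rot": [0, 0, 0]},
    {"translation": [-3.4, -48.7, 0], "rot": [0, 0, 0]},
    {"translation": [-6.6, -54.1, 0], "rot": [0, 0, 0]},
    {"translation": [-10.4, -59.1, 0], "rot": [0, 0, 0]}
  ]
}}

```text
time_s: 11.48
position: [0.5689, -0.0091, 0.159]
tcp_rot: [-3.073, -0.642, -0.011]
contact_force: [8.7, 3.2, 3.0]
width: 0.0213
gripper_force: 27.6
```

Emit:
{"api": "send_rows", "payload": {
  "commands": [
    {"translation": [-4.3, -4.6, 0], "rot": [0, 0, 0]},
    {"translation": [-9.0, -8.7, 0], "rot": [0, 0, 0]},
    {"translation": [-14.2, -12.3, 0], "rot": [0, 0, 0]},
    {"translation": [-19.7, -15.4, 0], "rot": [0, 0, 0]},
    {"translation": [-25.4, -17.8, 0], "rot": [0, 0, 0]},
    {"translation": [-31.4, -19.7, 0], "rot": [0, 0, 0]},
    {"translation": [-37.6, -20.8, 0], "rot": [0, 0, 0]},
    {"translation": [-43.9, -21.4, 0], "rot": [0, 0, 0]},
    {"translation": [-50.1, -21.3, 0], "rot": [0, 0, 0]},
    {"translation": [-56.4, -20.5, 0], "rot": [0, 0, 0]}
  ]
}}

```text
time_s: 12.32
position: [0.5122, -0.033, 0.1589]
tcp_rot: [3.074, 0.637, 0.009]
contact_force: [6.8, -5.8, 2.5]
width: 0.0212
gripper_force: 28.0
```

Still 7.7 N; 600° so far.

Emit:
{"api": "send_rows", "payload": {
  "commands": [
    {"translation": [-6.1, 1.4, 0], "rot": [0, 0, 0]},
    {"translation": [-12.1, 3.5, 0], "rot": [0, 0, 0]},
    {"translation": [-17.7, 6.1, 0], "rot": [0, 0, 0]},
    {"translation": [-23.1, 9.3, 0], "rot": [0, 0, 0]},
    {"translation": [-28.1, 13.1, 0], "rot": [0, 0, 0]},
    {"translation": [-32.7, 17.4, 0], "rot": [0, 0, 0]},
    {"translation": [-36.9, 22.1, 0], "rot": [0, 0, 0]},
    {"translation": [-40.5, 27.3, 0], "rot": [0, 0, 0]},
    {"translation": [-43.5, 32.8, 0], "rot": [0, 0, 0]},
    {"translation": [-46.0, 38.6, 0], "rot": [0, 0, 0]}
  ]
}}

```text
time_s: 13.15
position: [0.4639, 0.0063, 0.1582]
tcp_rot: [3.075, 0.638, 0.001]
contact_force: [-0.9, -3.7, 8.6]
width: 0.0211
gripper_force: 28.4
```

Emit:
{"api": "send_rows", "payload": {
  "commands": [
    {"translation": [-1.0, 3.0, 0], "rot": [0, 0, 0]},
    {"translation": [-1.8, 6.0, 0], "rot": [0, 0, 0]}
  ]
}}

```text
time_s: 13.32
position: [0.462, 0.0131, 0.1581]
tcp_rot: [3.075, 0.64, 0.001]
contact_force: [-3.2, -2.1, 9.3]
width: 0.021
gripper_force: 28.5
```

Resistance has fallen to about 1.3 N, so the plunger is free. I'm releasing the knob here and rising.

Emit:
{"api": "send_rows", "payload": {
  "commands": [
    {"translation": [0, 0, 0], "rot": [0, 0, 0]},
    {"translation": [0, 0, 0], "rot": [0, 0, 0]},
    {"translation": [0, 0, 0], "rot": [0, 0, 0]},
    {"translation": [0, 0, 0], "rot": [0, 0, 0]},
    {"translation": [0, 0, 0], "rot": [0, 0, 0]},
    {"translation": [0, 0, 0], "rot": [0, 0, 0]}
  ],
  "claw": 65
}}

```text
time_s: 13.82
position: [0.462, 0.0124, 0.1571]
tcp_rot: [-3.076, -0.639, 0.0]
contact_force: [0.0, -0.3, 0.1]
width: 0.0555
gripper_force: 0.0
```

Emit:
{"api": "send_rows", "payload": {
  "commands": [
    {"translation": [0, 0, 10], "rot": [0, 0, 0]},
    {"translation": [0, 0, 25], "rot": [0, 0, 0]},
    {"translation": [0, 0, 50], "rot": [0, 0, 0]},
    {"translation": [0, 0, 80], "rot": [0, 0, 0]},
    {"translation": [0, 0, 100], "rot": [0, 0, 0]},
    {"translation": [0, 0, 100], "rot": [0, 0, 0]}
  ]
}}

```text
time_s: 14.32
position: [0.4642, 0.0129, 0.2625]
tcp_rot: [3.074, 0.639, 0.011]
contact_force: [1.0, -0.0, 0.6]
width: 0.0551
gripper_force: 0.0
```

Emit:
{"api": "send_rows", "payload": {
  "commands": [
    {"translation": [0, -36, 0], "rot": [0, 0, 0]},
    {"translation": [-1, -72, 0], "rot": [0, 0, 0]},
    {"translation": [-1, -108, 0], "rot": [0, 0, 0]},
    {"translation": [-2, -145, 0], "rot": [0, 0, 0]},
    {"translation": [-2, -181, 0], "rot": [0, 0, 0]},
    {"translation": [-2, -181, -20], "rot": [0, 0, 0]},
    {"translation": [-2, -181, -20], "rot": [0, 0, 0]}
  ],
  "claw": 0
}}

```text
time_s: 14.9
position: [0.4581, -0.1708, 0.2344]
tcp_rot: [-3.075, -0.631, 0.006]
contact_force: [0.2, 1.4, -1.3]
width: -0.0001
gripper_force: 0.0
```

```bash
python3 - <<'E'
from h import *
save("side","s2");save("top","t2")
s=r.state();print(s["position"],s["width"],s["contact_force"])
for c in ("side","top"):
    for x in r.tip_of("lock_tip",c)[:2]: print(c,x["at"],x["p"],onz(c,x["at"],.175))
a=cv2.imread("pics/s2.png")[80:280,280:480];b=cv2.imread("pics/t2.png")[180:380,270:470]
cv2.imwrite("pics/c2.png",cv2.resize(np.hstack([a,b]),None,fx=2,fy=2))
E
```

```text
[ 0.45965553 -0.16783664  0.2371004 ] -0.00011447116429511875 [0.40087615 0.86919634 0.53768065]
side [140.3, 385.1] 0.71 [ 0.53014698 -0.16920606  0.175     ]
top [262.3, 427.4] 0.77 [ 0.52605951 -0.15969925  0.175     ]
```

View pics/c2.png

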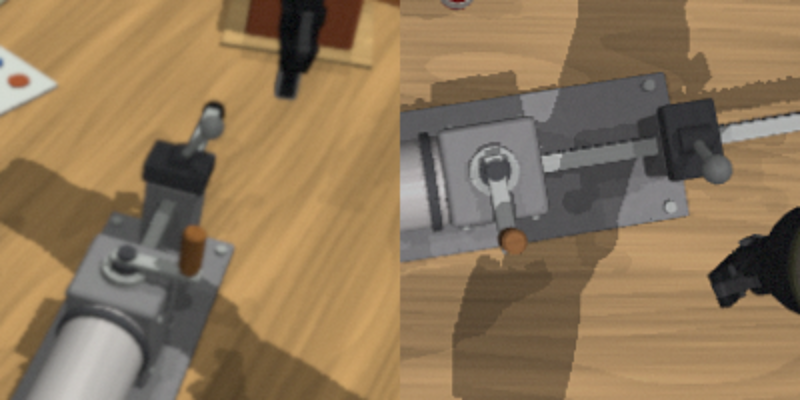

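The pictures show the ball in crop at about (170, 715), full frame about (265, 427), with the shut fingers on the robot side of it. I'm lowering, then pushing.

Emit:
{"api": "send_rows", "payload": {
  "commands": [
    {"translation": [0, 0, -30], "rot": [0, 0, 0]},
    {"translation": [0, 0, -60], "rot": [0, 0, 0]},
    {"translation": [0, 0, -77], "rot": [0, 0, 0]},
    {"translation": [10, 1, -77], "rot": [0, 0, 0]},
    {"translation": [20, 2, -77], "rot": [0, 0, 0]},
    {"translation": [28, 4, -77], "rot": [0, 0, 0]},
    {"translation": [36, 5, -77], "rot": [0, 0, 0]},
    {"translation": [42, 6, -77], "rot": [0, 0, 0]},
    {"translation": [48, 7, -77], "rot": [0, 0, 0]},
    {"translation": [54, 8, -77], "rot": [0, 0, 0]}
  ]
}}

```text
time_s: 15.93
position: [0.5148, -0.1607, 0.1609]
tcp_rot: [3.075, 0.639, 0.001]
contact_force: [-2.1, -0.8, 1.0]
width: -0.0001
gripper_force: 1.0
```

Emit:
{"api": "send_rows", "payload": {
  "commands": [
    {"translation": [5, 1, 0], "rot": [0, 0, 0]},
    {"translation": [10, 2, 0], "rot": [0, 0, 0]},
    {"translation": [15, 3, 0], "rot": [0, 0, 0]},
    {"translation": [20, 3, 0], "rot": [0, 0, 0]},
    {"translation": [24, 4, 0], "rot": [0, 0, 0]},
    {"translation": [28, 5, 0], "rot": [0, 0, 0]},
    {"translation": [30, 5, 0], "rot": [0, 0, 0]}
  ]
}}

```text
time_s: 16.52
position: [0.5445, -0.1553, 0.1601]
tcp_rot: [-3.076, -0.64, -0.0]
contact_force: [-1.0, -0.6, 0.3]
width: -0.0001
gripper_force: 0.5
```

Pushing at about 1 N. I'll go on to the stop in small steps.

Emit:
{"api": "send_rows", "payload": {
  "commands": [
    {"translation": [2, 0.3, 0], "rot": [0, 0, 0]},
    {"translation": [4, 0.6, 0], "rot": [0, 0, 0]},
    {"translation": [6, 1, 0], "rot": [0, 0, 0]},
    {"translation": [6, 1, 0], "rot": [0, 0, 0]}
  ]
}}

```text
time_s: 16.85
position: [0.5503, -0.1544, 0.1602]
tcp_rot: [-3.076, -0.64, -0.0]
contact_force: [-0.5, -0.3, -0.3]
width: -0.0
gripper_force: 0.3
```

Emit:
{"api": "send_rows", "payload": {
  "commands": [
    {"translation": [2, 0.3, 0], "rot": [0, 0, 0]},
    {"translation": [4, 0.6, 0], "rot": [0, 0, 0]},
    {"translation": [5, 1, 0], "rot": [0, 0, 0]},
    {"translation": [5, 1, 0], "rot": [0, 0, 0]}
  ]
}}

```text
time_s: 17.18
position: [0.5553, -0.1535, 0.1603]
tcp_rot: [-3.076, -0.639, -0.0]
contact_force: [-0.6, -1.2, -0.9]
width: 0.0002
gripper_force: 0.4
```

Emit:
{"api": "send_rows", "payload": {
  "commands": [
    {"translation": [1.5, 0.2, 0], "rot": [0, 0, 0]},
    {"translation": [3, 0.5, 0], "rot": [0, 0, 0]},
    {"translation": [3, 0.5, 0], "rot": [0, 0, 0]}
  ]
}}

```text
time_s: 17.43
position: [0.5561, -0.1535, 0.16]
tcp_rot: [-3.075, -0.638, 0.007]
contact_force: [-10.4, 0.0, 3.9]
width: -0.0005
gripper_force: 5.2
```

```bash
python3 - <<'E'
from h import *
a=save("side","s3")
print(r.state()["position"],r.state()["contact_force"])
for x in r.tip_of("lock_tip","side")[:2]: print(x["at"],x["p"],onz("side",x["at"],.175))
cv2.imwrite("pics/c3.png",cv2.resize(a[80:230,300:450,::-1],None,fx=4,fy=4))
E
```

```text
[ 0.55610835 -0.15346627  0.15998806] [-10.59769578   0.40066374   4.64737854]
[135.6, 359.3] 0.61 [ 0.5831862  -0.15443192  0.175     ]
```

View pics/c3.png

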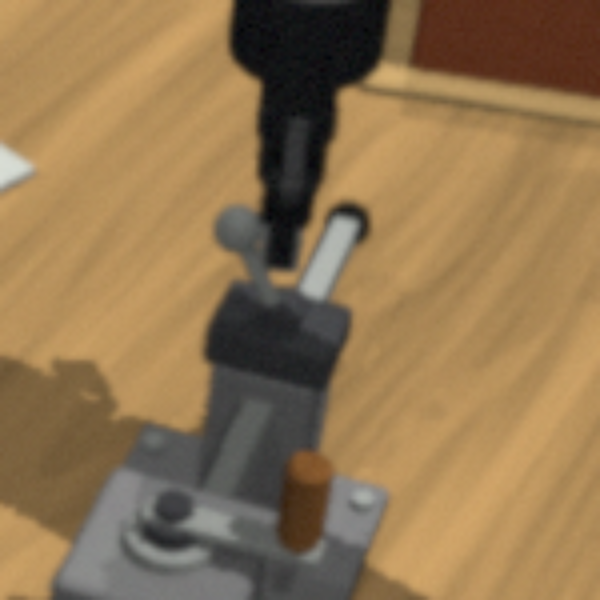

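The lever now leans over to +x (ball at crop row 230, column 238). The 10 N reaction shows it is on its stop, so I'm backing off and rising.

Emit:
{"api": "send_rows", "payload": {
  "commands": [
    {"translation": [-5, -1, 0], "rot": [0, 0, 0]},
    {"translation": [-15, -2, 0], "rot": [0, 0, 0]},
    {"translation": [-30, -5, 0], "rot": [0, 0, 0]},
    {"translation": [-50, -8, 0], "rot": [0, 0, 0]},
    {"translation": [-60, -10, 20], "rot": [0, 0, 0]},
    {"translation": [-60, -10, 55], "rot": [0, 0, 0]},
    {"translation": [-60, -30, 90], "rot": [0, 0, 0]},
    {"translation": [-60, -50, 90], "rot": [0, 0, 0]},
    {"translation": [-60, -50, 90], "rot": [0, 0, 0]},
    {"translation": [-60, -50, 90], "rot": [0, 0, 0]}
  ]
}}

```text
time_s: 18.37
position: [0.4984, -0.2044, 0.2511]
tcp_rot: [3.075, 0.635, 0.003]
contact_force: [-0.0, 0.7, -0.5]
width: -0.0003
gripper_force: 0.0
```

```bash
python3 - <<'E'
from h import *
a=save("side","s4");b=save("top","t4")
print(r.state()["position"],r.state()["contact_force"])
for c in("side","top"):
  for n,z in(("lock_tip",.175),("knob",.17)):
    for x in r.tip_of(n,c)[:1]: print(c,n,x["at"],x["p"],onz(c,x["at"],z))
for x in r.tip_of("paint_a","top")+r.tip_of("figure","top"): print(x["at"],x["p"],onz("top",x["at"],0))
E
```

```text
[ 0.49821506 -0.20223166  0.25017285] [0.89510685 0.35108136 0.21539374]
side lock_tip [136.0, 359.3] 0.71 [ 0.58252885 -0.15314897  0.175     ]
side knob [207.7, 376.7] 0.71 [0.45809996 0.01902461 0.17      ]
top lock_tip [228.7, 419.4] 0.58 [ 0.58349023 -0.14610206  0.175     ]
top knob [299.6, 321.7] 0.71 [0.46049325 0.02047732 0.17      ]
[177.6, 296.3] 0.84 [0.70296039 0.06197422 0.        ]
[166.6, 336.8] 0.73 [ 0.72867852 -0.02277016  0.        ]
[195.7, 203.3] 0.75 [0.66026912 0.25495847 0.        ]
```

View pics/t4.png

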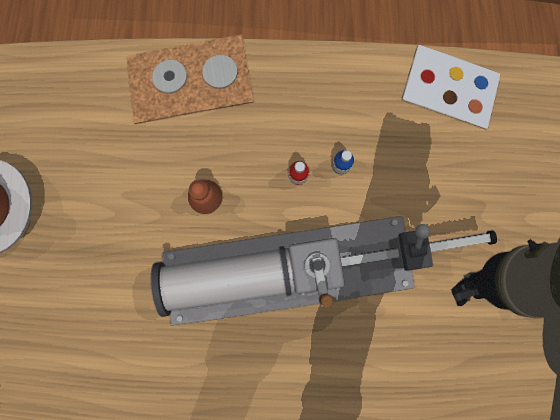

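The picture shows the lever over to +x (ball near (230, 421)), the knob where it was left, bottles and figure unmoved, and the gripper clear.

```bash
python3 -c "
from workcell import r
print(r.finish_job())"
```

```text
the job is handed in; nothing more can be done
None
```

I turned the crank clockwise about 1.9 turns until the resistance fell from about 8 N to about 1.3 N, stopped at most about 66° (0.18 turn) past breaking free, pushed the lock lever to its stop, and handed the job in at about 18 s with the bottles and figure unmoved; no verdict was returned.

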